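Demould a potted module and hold it for wiring

ROBOT

A 6-joint arm with a two-finger parallel gripper is mounted at the origin on a cart in front of the work surface, level with it; the furniture and walls round the work are solid. World frame = base frame: x ahead of the robot, y to its left, z up, the work surface at z = 0. Lengths are in mm, angles in rad, forces in N, time in s.
With the tool pointing down it reaches from about 350 to 875 mm from the base axis. Payload 4.2 kg.
Tool frame: the origin (TCP) lies between the finger pads; the fingertips stand 8 mm ahead of it and the grasp point (between the pads) lies 11 mm behind it; z points along the fingers, y is the line along which they close (so a half turn about z gives the same grasp; the last joint's range is limited). The gripper opens to 87 mm and grips with 3 to 60 N. Pads are 19 mm wide; open, the fingers measure 117 mm over their backs; the gripper's body (75 mm by 190 mm) begins 51 mm behind the grasp point.
Start: joints at [1.513, 0.385, 0.008, 0, -1.194, -0.259], TCP at [194.672, 593.887, 230.55] pointing down, gripper open.
Joint ranges: [-3.14, 3.14], [-1.21, 2.06], [-1.07, 1.41], [-3.16, 2.05], [-2.99, -0.16], [-3.1, 3.1]. Speed limits (rad/s): [2.79, 2.79, 3.14, 3.14, 3.14, 3.14].

INTERFACE

Orientations are given as a unit quaternion [w, x, y, z].
In Python, from workcell import * gives the robot as it stands.
- The arm moves only by the tool arm_command, never from a script. Its argument "increments" is a list of rows, each an object of numbers: "dx", "dy", "dz": the shift along the tool's x, y, z in mm; "ax", "ay", "az": the turn, a rotation vector about the tool's x, y, z in degrees; "gripper": the gripper's target within -1 to 1 (fully open at 1, half-way at 0, shut at -1). In form: [{"dx": .., "dy": .., "dz": .., "ax": .., "ay": .., "az": .., "gripper": ..}, ...]. A call has 1 to 8 rows; each row shifts and turns the commanded pose from where the row before left it, along the tool's axes as they then stand; what a row does not reach is not made up. A row lasts 1/8 s, in which the tool goes at most 62.5 mm and 10.7 degrees, less where a joint would pass 70% of its speed; a pose out of reach is approached as far as the arm can. A call is refused whole if a number of a shift passes 62.5 or a number of a turn 10.7, either way. A call with a gripper value outside its range is refused whole. The fingers move at their own pace and stop on an object; "force" is the grip in N (left out, the last holds). Time passes only in rows, so rows that do not move let the fingers close. It gives the time, the measured TCP pose, the force, the opening and the grip force at its end, in the units of the state.
- get_state(): the state, without advancing time (a new reading comes with each control period).
- capture(name): name is "scene" or "top" or "wrist"; returns (picture, depth): 480x640x3 uint8, red, green, blue; 480x640 float32, mm along the optical axis (not along the pixel's ray), 0 where there is no reading.
- camera_info(name): a dict with "vertical_fov" (degrees; the focal length in pixels is half the picture's height over the tangent of half this angle, whatever the lens; pixels are square), "cx", "cy" (the principal point, pixels), "world_to_cam" (4x4, takes a point from world to camera coordinates); the wrist camera has in their place "hand_eye" (4x4, takes a point from camera to tool coordinates, whose origin is the TCP and whose axes are the flange's). Camera axes: x right, y down, z forward; pixel columns grow to the right and rows downward; lengths in mm; the calibration is good to about 2 mm. A picture is of the moment at which its call begins: read the wrist's pose just before it. camera_info takes no time and is no camera call.
- close_job(): hands the job in; it is judged then, once.
Trained networks look in the newest picture that a camera, given by its name, has taken for a name from the list of things; names that differ only in an ending like _2 or _b are one class to them, and where a whole thing is asked for, a point or a joint stands for the part that bears it (a point fixed in the world has none). Each returns a list of dicts, best first, with "p" (0 to 1); they miss things now and then, are a little off and sometimes report something else, mostly with a low value. They report only what shows in the picture. A call takes as long as a camera call. They do not tell look-alikes from the thing itself.
- spot_in(name, camera): "location" ([x, y, z] in mm, in the coordinates of the camera as it stood for that picture, good to about 4 mm: the middle of the surface that is visible of it).
- tip_of(name, camera): "location" ([x, y, z] in mm, in the coordinates of the camera as it stood for that picture, good to about 4 mm: a listed point, or the origin of a listed thing).
The state is a dict: "time_s": time; "joint_pos": joint angles; "joint_velocities": joint speeds; "joint_efforts": joint torques, N m; "ee_pos": TCP position; "tool_rot": TCP orientation; "contact_force": force on the tool from outside, world axes, zero at the start; "moment": the same for the moment, N m; "gripper_width": opening from 0.0 (shut) to 1.0 (fully open); "gripper_force": force on a finger pad.
Only numpy, scipy, OpenCV 4.12 (cv2) and the standard library are available. Lean on these libraries where they do the work, as an engineer would, in place of code of your own. Each camera call takes 0.05 s, during which the arm holds its last target. There are 200 camera calls.

TASK

Press the ejector lever of the casting mould right down so that its pins push the potted module up in the cavity, then take the module by its two long sides and draw it straight up, level, out of the mould. Then tip it so that its end with the two solder tags points upward, the block sloping at about 45 degrees, and keep holding it still with its middle about 20 cm above the bench, like a third hand, ready for wires to be soldered to the tags. The program finishes while the gripper is still holding the module; leave the spare module, the solder spool and the side cutters where they lie.

Things in the scene. Friction and masses are not known exactly. Their poses are not given: they have to be found in the camera images.
- mould: Casting mould of bare aluminium and steel, fixed to the bench, 116 (x) x 92 mm (y), flat top at 69 mm; base plate and lever lugs reach to y = -78 mm. Origin at the centre of its underside, z up. The lever sticks out on the -y side. Four ejector pins come up through the cavity floor.
- cavity (a point): Centre of the mould's open cavity at the rim: mould (0, 0, 69) mm, axes as the mould's. The cavity is 67 mm along x, 39 mm along y and 23 mm deep, with two open-topped slots for the module's tags in its +x end wall.
- ejector_lever (a joint): Angle of the ejector lever: 0 as it stands, handle up; 0.449 rad pressed down to its stop. It lifts the pins 35.6 mm per rad: the module begins to rise at 0.03 rad and stands 15 mm higher at the stop. It is stiff (about 4 N at the sleeve) and stays where it is left, also with the module on the pins.
- lever_pin (a point): Middle of the level steel pin about which the lever turns, parallel to the mould's x axis: mould (0, -56, 22) mm, axes as the mould's.
- lever_grip (a point): Middle of the black rubber sleeve on the lever's handle, on its axis; sleeve 16 mm thick, 73 mm long. 105 mm from the lever pin; at lever angle q the handle rises outward (mould's -y) at 0.52 - q rad above level: mould (0, -147, 74) mm at 0, about (0, -161, 29) mm at the stop. Press it down from above, following this arc.
- module_centre (a point): Centre of the potted module in the mould: black resin block, grey poured top face, 64 (x) x 36 (y) x 22 mm (z), about 90 g; two flat brass solder tags (6 x 1.6 mm, 9 mm long) on its +x end. In the mould its axes are the mould's and its top is 1 mm below the rim, not to be gripped; on the raised pins 14 mm stand above the rim and 8 mm are in the cavity, 1.5 mm play all round.
- spare_module_centre (a point): Centre of another module of the same shape, finished earlier, lying on the mat. Leave it.
- solder: Reel of solder, 61 x 130 x 44 mm with its loose wire end, on the bench to the right. Leave it. Origin at the centre of its underside.
- cutters: Side cutters with red handles, 85 x 127 x 15 mm, lying flat on the bench to the right. Leave them. Origin at the centre of the underside.
Things that resemble listed ones, but are neither listed nor needed, are in the scene too. What is shaped like the part that bears module_centre but brown is not meant.

How it is judged (in metres and radians):
On the way, in this order (a step that is already met when the one before it is completed fails the run):
1. the lever is pressed down and the module, not gripped, stands raised on the pins in the cavity (value of joint ejector_lever above 0.38 rad and z of module_centre in the frame of mould between 0.067 and 0.08 m and contact force between module and the fingers below 0.2 N), for 0.2 s.
2. the module is drawn up clear of the cavity, still level (within 17 degrees) (z of module_centre in the frame of mould above 0.088 m and angle between module_centre's own z axis and vertical below 0.3 rad and contact force between module and the fingers above 0.5 N), for 0.05 s.
At the end, for the whole second after the job is handed in: The gripper holds the module still, its centre 15 to 28 cm above the bench, off the mould, its tag end uppermost with the long axis sloping 28 to 65 degrees above level (height (world z) of module_centre between 0.15 and 0.28 m and angle between module_centre's own x axis and vertical between 0.44 and 1.08 rad and contact force between module and the fingers above 1 N and contact force between module and mould below 0.1 N and linear speed of module below 0.02 m/s); the arm keeps its last pose, push and grip.
It fails at once if the spare module is moved by more than 2 cm (distance of spare_module_centre from where it was at the start of the episode above 0.02 m).
It fails at once if the solder or the cutters are moved by more than 2 cm (distance of any of solder, cutters from where it was at the start of the episode above 0.02 m).
It also fails if it takes over 43 s, if anything falls off the work surface, if the arm or the gripper's body presses on something with over 40 N, if the wrist force passes 120 N, or if a joint passes its speed limit or range.

## Working session

There is one attempt and no reset: what is moved stays moved. The work goes in short steps, Python scripts to look and compute and a tool call to move; the robot and the scene stay as the last step left them, time stands still between calls to the robot, and variables do not carry over. Pictures are saved under pics/ and viewed, at most 10 in all, crops included, and the job is handed in when it is done.

Besides the shell and the picture viewer there is one more tool, called after "Request:" as name(argument=value, ...) on one line, values as JSON. arm_command: Moves the arm, as the interface text tells. Its arguments: {"type":"object","properties":{"increments":{"type":"array"},"force":{"type":"number"}},"required":["increments"]}

```bash
mkdir -p pics; ls; cat > h.py <<'E'
from workcell import *
import numpy as np, cv2
from scipy.spatial.transform import Rotation as R
def pose():
    s=get_state(); q=s["tool_rot"]; T=np.eye(4); T[:3,:3]=R.from_quat([q[1],q[2],q[3],q[0]]).as_matrix(); T[:3,3]=s["ee_pos"]; return T
def c2w(name,T=None):
    i=camera_info(name)
    return (T if T is not None else pose())@np.array(i["hand_eye"]) if name=="wrist" else np.linalg.inv(np.array(i["world_to_cam"]))
def K(name):
    i=camera_info(name); return 240/np.tan(np.radians(i["vertical_fov"])/2),i["cx"],i["cy"]
def world(name,M,p): return (M@np.append(p,1))[:3]
def pix(name,M,p):
    f,cx,cy=K(name); c=(np.linalg.inv(M)@np.append(p,1))[:3]; return np.array([f*c[0]/c[2]+cx,f*c[1]/c[2]+cy])
def cloud(name,M,d):
    f,cx,cy=K(name); v,u=np.mgrid[:480,:640]; P=np.stack([(u-cx)*d/f,(v-cy)*d/f,d],-1); return P@M[:3,:3].T+M[:3,3]
def save(n,a): cv2.imwrite("pics/"+n+".png",cv2.cvtColor(a,cv2.COLOR_RGB2BGR))
E
cat > a.py <<'E'
from h import *
np.set_printoptions(precision=1,suppress=True)
s=get_state(); print(s)
for n in ("scene","top"):
    im,d=capture(n); save(n,im); M=c2w(n); np.savez(n,im=im,d=d,M=M)
    for t in ("mould","cavity","lever_pin","lever_grip","module_centre","solder","cutters"):
        for r in tip_of(t,n)[:3]:
            w=world(n,M,r["location"]); print(n,t,round(r["p"],2),w,pix(n,M,w))
E
python3 a.py
```

```text
pics
{'time_s': 0.0, 'joint_pos': array([ 1.5,  0.4,  0. , -0. , -1.2, -0.3]), 'joint_velocities': array([ 0.,  0., -0.,  0., -0., -0.]), 'joint_efforts': array([  0. , -39.1,  18.7,   4.2,   0. ,  -0. ]), 'ee_pos': array([194.5, 593.3, 229.5]), 'tool_rot': array([ 0. ,  1. , -0.2, -0. ]), 'contact_force': array([-0.2,  0.1,  0.1]), 'moment': array([ 0.,  0., -0.]), 'gripper_force': 0.0, 'gripper_width': 0.9964589818893005}
scene mould 0.86 [587.2  42.7  -3.4] [314.8 232.5]
scene cavity 0.95 [588.   36.7  63.7] [317.4 210.1]
scene lever_pin 0.78 [592.7 -13.5  18.7] [333.9 238.4]
scene lever_pin 0.6 [ 520.5 -323.5   -4.9] [417.5 367.3]
scene lever_grip 0.71 [ 605.3 -104.6   72.5] [370.7 241.7]
scene module_centre 0.9 [598.1 180.2   8.1] [281.5 194.2]
scene module_centre 0.86 [588.3  40.3  57. ] [316.3 211.6]
scene module_centre 0.27 [ 604.8 -108.9   72.4] [372.  243.1]
scene solder 0.71 [ 681.4 -316.7   -9.8] [474.7 319.5]
scene cutters 0.6 [ 517.5 -321.8   -2.3] [415.8 366.7]
top cavity 0.84 [581.4  39.3  69.9] [273.3 207.1]
top lever_pin 0.73 [590.2 -12.2  19. ] [300.5 206.6]
top lever_grip 0.57 [ 599.8 -106.5   73.7] [347.5 196.3]
top module_centre 0.71 [584.6  37.4  53.5] [274.9 206.8]
top module_centre 0.68 [ 680.8 -321.4   -9.2] [445.7 164.5]
top module_centre 0.64 [589.  183.6  15.1] [205.6 209. ]
top solder 0.79 [ 679.4 -315.8   -8.4] [443.2 165.1]
top cutters 0.69 [ 510.8 -321.5   -5.8] [449.4 243.7]
```

View pics/scene.png

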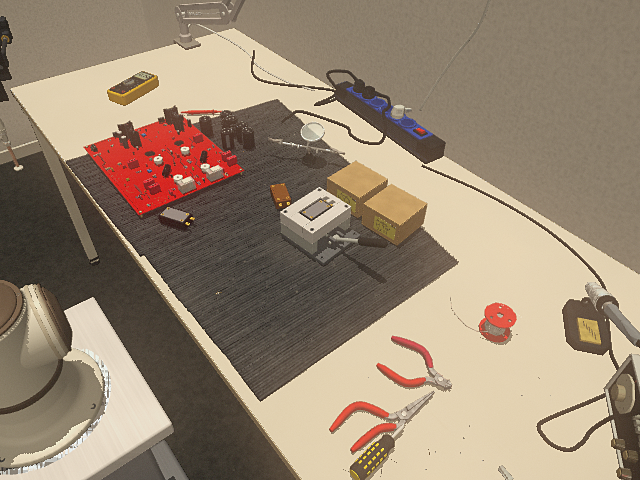

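View pics/top.png

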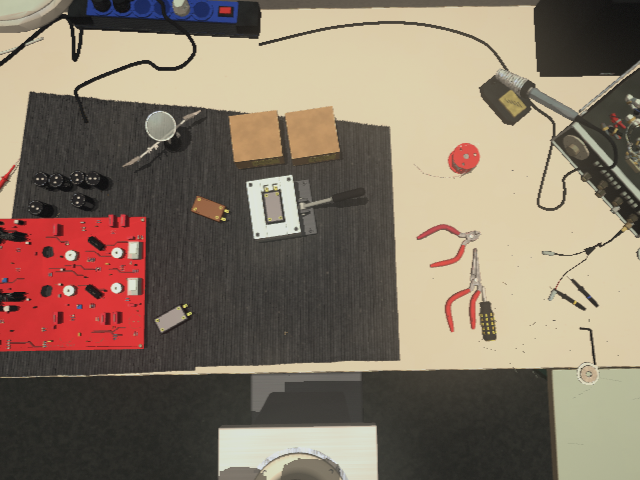

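The scene picture shows the mould at about (316,212), its lever handle at (371,242), and the tags pointing away from the robot. In the top picture, the candidates for the module are:
- (274,207): grey-topped block in the mould, which is the one I want.
- (210,208): brown look-alike.
- (172,319): the spare on the mat.

Next I'll fit the mould pose from depth and check it in a crop.

```bash
cat > b.py <<'E'
from h import *
np.set_printoptions(precision=1,suppress=True)
for n in("scene","top"):
    z=np.load(n+".npz"); P=cloud(n,z["M"],z["d"]); ok=z["d"]>0
    m=ok&(abs(P[...,2]-69)<5)&(abs(P[...,0]-585)<85)&(abs(P[...,1]-39)<70)&(z["im"].min(-1)>110)
    k,l,st,_=cv2.connectedComponentsWithStats(m.astype(np.uint8)); m=l==1+st[1:,4].argmax()
    print(n,m.sum(),np.median(P[m][:,2]),cv2.minAreaRect(P[m][:,:2].astype(np.float32)))
    m=ok&(abs(P[...,0]-605)<50)&(P[...,1]<-60)&(P[...,1]>-150)&(P[...,2]>40)&(P[...,2]<120)
    Q=P[m]; print("handle",len(Q),Q.mean(0),np.linalg.svd(Q-Q.mean(0))[2][0] if len(Q)<5000 else "")
    m=ok&(P[...,0]>630)&(P[...,0]<800)&(abs(P[...,1]-20)<120)&(P[...,2]>35)&(P[...,2]<150)
    print("boxes",P[m].min(0),P[m].max(0), np.percentile(P[m][:,2],[50,95]))
z=np.load("top.npz"); save("crop",cv2.resize(z["im"][95:245,180:380],None,fx=4,fy=4,interpolation=cv2.INTER_CUBIC))
E
python3 b.py
```

```text
scene 1225 67.47105220594506 ((584.6844482421875, 39.158729553222656), (120.42581939697266, 94.98184204101562), 7.918964862823486)
handle 265 [ 601.  -107.9   76.7] [-0.1  0.9 -0.5]
boxes [630.1 -94.9  35. ] [793.  129.1  72.7] [56.5 61.4]
top 1947 69.17169114114381 ((583.1461791992188, 39.62742233276367), (116.74996185302734, 91.64655303955078), 7.567850112915039)
handle 302 [ 601.1 -103.1   78.9] [-0.1  0.9 -0.5]
boxes [630.1 -92.9  35. ] [788.1 128.7  74.4] [58.6 63.7]
```

View pics/crop.png

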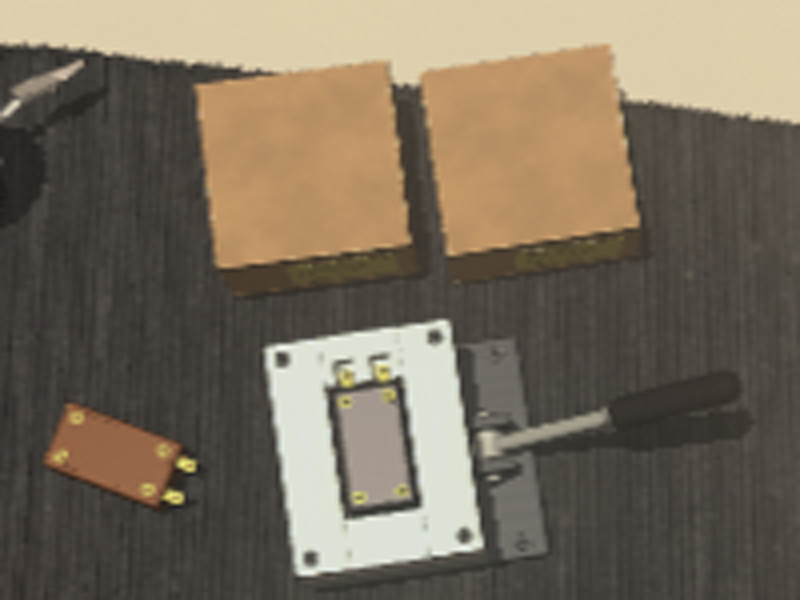

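The crop confirms the choice: the mould module at crop (378,445) is grey-topped with its tags at (345,375) and (382,372), pointing world +x. Brown decoy at (110,455). The mould sits at (583.5, 39.5) with a yaw of 7.7°, and the sleeve is at about (602,-106,74), which agrees with depth. I'll press the lever with closed fingers, tool y along mould y.

```bash
cat > go.py <<'E'
import sys
from h import *
# usage: go.py x y z yaw n : rows from the present pose to tool-down target (mould yaw)
np.set_printoptions(precision=1,suppress=True)
x,y,z,yaw,n=map(float,sys.argv[1:6]); T=pose()
Rt=R.from_euler("z",yaw,degrees=True)*R.from_euler("x",180,degrees=True)
rv=(R.from_matrix(T[:3,:3]).inv()*Rt).as_rotvec(degrees=True); print("pos",T[:3,3],"rotvec",rv)
d=np.array([x,y,z])-T[:3,3]; A=R.from_matrix(T[:3,:3])
print("remaining after turn, in target axes",Rt.inv().apply(d),"now axes",A.inv().apply(d))
for i in range(int(n)):
    print(A.inv().apply(d/n),rv/n); A=A*R.from_rotvec(rv/n,degrees=True)
E
python3 go.py 603 -106 130 7.7 15
python3 -c "
from h import *
a=np.radians(7.7);c,s=np.cos(a),np.sin(a)
for o in((0,0),(0,-147),(0,-161)): print(583.5+c*o[0]-s*o[1],39.5+s*o[0]+c*o[1])"
```

```text
pos [194.7 593.9 230.6] rotvec [  0.   -0.  -25.9]
remaining after turn, in target axes [310.9 748.3 100.6] now axes [606.  537.9 100.6]
[40.4 35.9  6.7] [ 0.  -0.  -1.7]
[39.3 37.1  6.7] [ 0.  -0.  -1.7]
[38.2 38.2  6.7] [ 0.  -0.  -1.7]
[37.  39.4  6.7] [ 0.  -0.  -1.7]
[35.8 40.4  6.7] [ 0.  -0.  -1.7]
[34.6 41.5  6.7] [ 0.  -0.  -1.7]
[33.3 42.5  6.7] [ 0.  -0.  -1.7]
[32.  43.5  6.7] [ 0.  -0.  -1.7]
[30.7 44.5  6.7] [ 0.  -0.  -1.7]
[29.3 45.4  6.7] [ 0.  -0.  -1.7]
[28.  46.2  6.7] [ 0.  -0.  -1.7]
[26.6 47.   6.7] [ 0.  -0.  -1.7]
[25.1 47.8  6.7] [ 0.  -0.  -1.7]
[23.7 48.5  6.7] [ 0.  -0.  -1.7]
[22.2 49.2  6.7] [ 0.  -0.  -1.7]
583.5 39.5
603.195969256489 -106.17453035808094
605.071775852345 -120.04829515408863
```

Request:
arm_command(increments=[{"dx": 40, "dy": 36, "dz": 0, "az": -1.7, "gripper": -1}, {"dx": 39, "dy": 37, "az": -1.7, "gripper": -1}, {"dx": 38, "dy": 38, "az": -1.7, "gripper": -1}, {"dx": 37, "dy": 39, "az": -1.7, "gripper": -1}, {"dx": 36, "dy": 40, "az": -1.7, "gripper": -1}, {"dx": 35, "dy": 41, "az": -1.7, "gripper": -1}, {"dx": 33, "dy": 42, "az": -1.7, "gripper": -1}, {"dx": 32, "dy": 43, "az": -1.7, "gripper": -1}], force=20)

```text
invalid input
```

Request:
arm_command(increments=[{"dx": 31, "dy": 45, "dz": 6, "az": -1.7}, {"dx": 29, "dy": 45, "dz": 10, "az": -1.7}, {"dx": 28, "dy": 46, "dz": 12, "az": -1.7}, {"dx": 27, "dy": 47, "dz": 15, "az": -1.7}, {"dx": 25, "dy": 48, "dz": 15, "az": -1.7}, {"dx": 24, "dy": 48, "dz": 15, "az": -1.7}, {"dx": 22, "dy": 49, "dz": 10, "az": -1.7}, {"dx": 0, "dy": 0}])

```text
invalid input
```

```bash
cat > c.py <<'E'
from h import *
import sys
np.set_printoptions(precision=1,suppress=True)
T=pose(); im,d=capture("wrist"); M=c2w("wrist",T); np.savez("wrist",im=im,d=d,M=M); save(sys.argv[1],im)
print(get_state()["time_s"],T[:3,3],get_state()["contact_force"],get_state()["gripper_width"],get_state()["joint_pos"])
for t in ("cavity","lever_grip","module_centre"):
    for r in tip_of(t,"wrist")[:2]:
        w=world("wrist",M,r["location"]); print(t,round(r["p"],2),w,pix("wrist",M,w))
P=cloud("wrist",M,d); ok=(d>0)
m=ok&(abs(P[...,2]-69)<5)&(abs(P[...,0]-585)<85)&(abs(P[...,1]-39)<70)&(im.min(-1)>110)
if m.sum()>500:
    k,l,st,_=cv2.connectedComponentsWithStats(m.astype(np.uint8)); m=l==1+st[1:,4].argmax()
    print("mould top",m.sum(),np.median(P[m][:,2]),cv2.minAreaRect(P[m][:,:2].astype(np.float32)))
E
python3 c.py w1; python3 go.py 603 -106 100 7.7 1
```

```text
0.85 [194.7 593.9 230.6] [ 1.  -1.1 -0.1] 0.9992423331785308 [ 1.5  0.4  0.  -0.  -1.2 -0.3]
pos [194.7 593.9 230.5] rotvec [  0.   -0.  -25.8]
remaining after turn, in target axes [310.9 748.3 130.5] now axes [606.  537.9 130.6]
[606.  537.9 130.6] [  0.   -0.  -25.8]
```

View pics/w1.png

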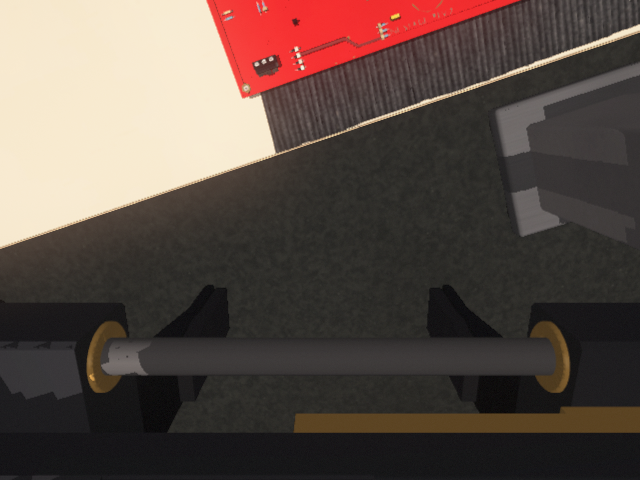

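The arm has not moved because both calls were refused. The wrist picture only shows the table edge and the open fingers at about (205,340) and (455,340). I'll resend with every key in each row.

Request:
arm_command(increments=[{"dx": 40, "dy": 36, "dz": 0, "ax": 0, "ay": 0, "az": -1.7, "gripper": -1}, {"dx": 39, "dy": 37, "dz": 0, "ax": 0, "ay": 0, "az": -1.7, "gripper": -1}, {"dx": 38, "dy": 38, "dz": 0, "ax": 0, "ay": 0, "az": -1.7, "gripper": -1}, {"dx": 37, "dy": 39, "dz": 0, "ax": 0, "ay": 0, "az": -1.7, "gripper": -1}, {"dx": 36, "dy": 40, "dz": 0, "ax": 0, "ay": 0, "az": -1.7, "gripper": -1}, {"dx": 35, "dy": 41, "dz": 0, "ax": 0, "ay": 0, "az": -1.7, "gripper": -1}, {"dx": 33, "dy": 42, "dz": 0, "ax": 0, "ay": 0, "az": -1.7, "gripper": -1}, {"dx": 32, "dy": 43, "dz": 0, "ax": 0, "ay": 0, "az": -1.7, "gripper": -1}], force=20)

```text
time_s: 2.0
ee_pos: [412.4, 221.4, 231.0]
tool_rot: [-0.0, 0.999, -0.039, 0.0]
contact_force: [0.4, 0.6, 0.4]
gripper_width: 0.175
gripper_force: 0.0
```

Request:
arm_command(increments=[{"dx": 31, "dy": 45, "dz": 6, "ax": 0, "ay": 0, "az": -1.7, "gripper": -1}, {"dx": 29, "dy": 45, "dz": 10, "ax": 0, "ay": 0, "az": -1.7, "gripper": -1}, {"dx": 28, "dy": 46, "dz": 12, "ax": 0, "ay": 0, "az": -1.7, "gripper": -1}, {"dx": 27, "dy": 47, "dz": 15, "ax": 0, "ay": 0, "az": -1.7, "gripper": -1}, {"dx": 25, "dy": 48, "dz": 15, "ax": 0, "ay": 0, "az": -1.7, "gripper": -1}, {"dx": 24, "dy": 48, "dz": 15, "ax": 0, "ay": 0, "az": -1.7, "gripper": -1}, {"dx": 22, "dy": 49, "dz": 10, "ax": 0, "ay": 0, "az": -1.7, "gripper": -1}, {"dx": 0, "dy": 0, "dz": 0, "ax": 0, "ay": 0, "az": 0, "gripper": -1}])

```text
time_s: 3.0
ee_pos: [601.7, -107.0, 145.7]
tool_rot: [0.0, 0.998, 0.062, -0.001]
contact_force: [-1.1, 0.9, 0.3]
gripper_width: 0.007
gripper_force: 0.0
```

```bash
python3 c.py w2; python3 go.py 603 -106 100 7.7 1
```

```text
3.05 [ 601.7 -107.   145.7] [-0.2 -0.5 -0.6] 0.003127106882551951 [ 0.1  0.4 -0.1 -0.  -1.   1.6]
lever_grip 0.7 [ 602.4 -103.2   69.6] [323.4 256.1]
module_centre 0.95 [589.5  34.4  55.6] [102.7 242.5]
mould top 18722 69.29030933021699 ((586.4940185546875, 41.1955680847168), (114.4155502319336, 92.239990234375), 7.3305206298828125)
pos [ 601.  -103.2  148. ] rotvec [-0.  -0.  -0.3]
remaining after turn, in target axes [ 1.6  3.1 48. ] now axes [ 1.6  3.1 48. ]
[ 1.6  3.1 48. ] [-0.  -0.  -0.3]
```

View pics/w2.png

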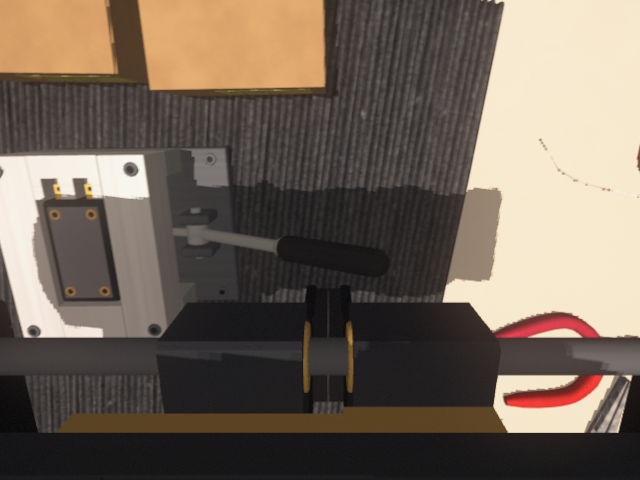

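The picture shows the fingers shut above the bench at (328,340). The sleeve is at (332,255), in line with the measured (602,-104,70). Now I'll press, following the arc.

Request:
arm_command(increments=[{"dx": 1, "dy": 2, "dz": 25, "ax": 0, "ay": 0, "az": 0, "gripper": -1}, {"dx": 1, "dy": 2, "dz": 20, "ax": 0, "ay": 0, "az": 0, "gripper": -1}, {"dx": 0, "dy": 2, "dz": 10, "ax": 0, "ay": 0, "az": 0, "gripper": -1}, {"dx": 0, "dy": 2, "dz": 10, "ax": 0, "ay": 0, "az": 0, "gripper": -1}, {"dx": 0, "dy": 2, "dz": 10, "ax": 0, "ay": 0, "az": 0, "gripper": -1}, {"dx": 0, "dy": 2, "dz": 10, "ax": 0, "ay": 0, "az": 0, "gripper": -1}, {"dx": 0, "dy": 2, "dz": 10, "ax": 0, "ay": 0, "az": 0, "gripper": -1}, {"dx": 0, "dy": 0, "dz": 0, "ax": 0, "ay": 0, "az": 0, "gripper": -1}])

```text
time_s: 4.2
ee_pos: [604.4, -117.5, 51.2]
tool_rot: [-0.0, 0.998, 0.064, -0.001]
contact_force: [-0.6, -0.0, 0.6]
gripper_width: 0.001
gripper_force: 0.2
```

```bash
python3 c.py w3; python3 -c "
from h import *
for _ in range(3): s=get_state(); print(s['ee_pos'],s['contact_force'])"
```

```text
4.25 [ 604.4 -117.5   51.2] [ 0.2 -0.4  0.3] 0.006650543591820368 [ 0.1  0.5 -0.2 -0.  -0.8  1.6]
cavity 0.25 [589.7 -11.4  24.2] [107.6 293. ]
mould top 1235 69.22071710881062 ((613.7471313476562, 1.1963324546813965), (46.03362274169922, 8.60761833190918), 6.091125011444092)
[ 603.96760188 -117.21051578   51.74296177] [-0.19698732  0.39365867  0.77369154]
[ 603.96760188 -117.21051578   51.74296177] [-0.19698732  0.39365867  0.77369154]
[ 603.96760188 -117.21051578   51.74296177] [-0.19698732  0.39365867  0.77369154]
```

View pics/w3.png

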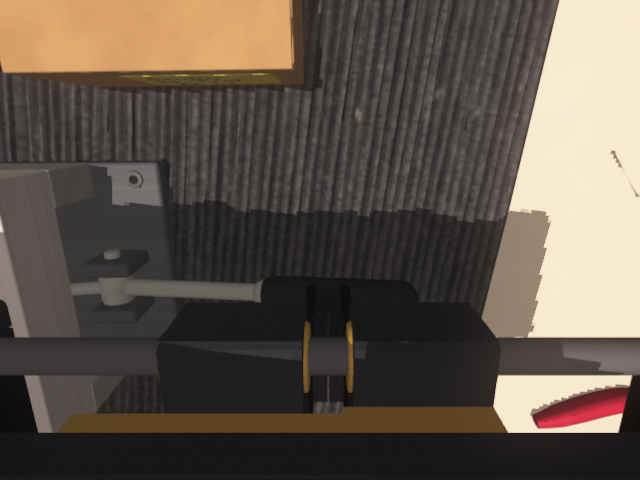

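The closed fingertips rest on the sleeve at (328,290), and the lever has moved down. I'll press on to the stop.

Request:
arm_command(increments=[{"dx": 0, "dy": 1, "dz": 3, "ax": 0, "ay": 0, "az": 0, "gripper": -1}, {"dx": 0, "dy": 0, "dz": 3, "ax": 0, "ay": 0, "az": 0, "gripper": -1}, {"dx": 0, "dy": 0, "dz": 1, "ax": 0, "ay": 0, "az": 0, "gripper": -1}, {"dx": 0, "dy": 0, "dz": 0, "ax": 0, "ay": 0, "az": 0, "gripper": -1}])

```text
time_s: 4.9
ee_pos: [604.7, -118.5, 45.7]
tool_rot: [-0.0, 0.998, 0.064, -0.0]
contact_force: [-2.0, 1.6, 4.8]
gripper_width: 0.003
gripper_force: 2.1
```

Request:
arm_command(increments=[{"dx": 0, "dy": 0, "dz": 1.5, "ax": 0, "ay": 0, "az": 0, "gripper": -1}, {"dx": 0, "dy": 0, "dz": 1, "ax": 0, "ay": 0, "az": 0, "gripper": -1}, {"dx": 0, "dy": 0, "dz": 0, "ax": 0, "ay": 0, "az": 0, "gripper": -1}])

```text
time_s: 5.28
ee_pos: [604.9, -118.5, 45.3]
tool_rot: [0.0, 0.998, 0.064, -0.0]
contact_force: [-5.7, 2.2, 13.2]
gripper_width: 0.007
gripper_force: 7.1
```

The lever is at its stop, with 13 N of push and no further travel. Next I'll lift, open and go over the module.

Request:
arm_command(increments=[{"dx": 0, "dy": 0, "dz": -40, "ax": 0, "ay": 0, "az": 0, "gripper": 1}, {"dx": 0, "dy": 0, "dz": -50, "ax": 0, "ay": 0, "az": 0, "gripper": 1}, {"dx": 0, "dy": -20, "dz": -40, "ax": 0, "ay": 0, "az": 0, "gripper": 1}, {"dx": 0, "dy": -50, "dz": 0, "ax": 0, "ay": 0, "az": 0, "gripper": 1}, {"dx": 0, "dy": -50, "dz": 0, "ax": 0, "ay": 0, "az": 0, "gripper": 1}, {"dx": 0, "dy": -39, "dz": 0, "ax": 0, "ay": 0, "az": 0, "gripper": 1}, {"dx": 0, "dy": 0, "dz": 0, "ax": 0, "ay": 0, "az": 0, "gripper": 1}])

```text
time_s: 6.15
ee_pos: [584.7, 41.5, 172.7]
tool_rot: [-0.0, 0.998, 0.066, 0.0]
contact_force: [0.4, 0.4, -0.2]
gripper_width: 0.716
gripper_force: 0.0
```

```bash
python3 c.py w4; cat > e.py <<'E'
from h import *
z=np.load("wrist.npz"); P=cloud("wrist",z["M"],z["d"])
m=(z["d"]>0)&(abs(P[...,2]-83)<6)&(abs(P[...,0]-585)<45)&(abs(P[...,1]-40)<30)
k,l,st,_=cv2.connectedComponentsWithStats(m.astype(np.uint8)); m=l==1+st[1:,4].argmax()
r=cv2.minAreaRect(P[m][:,:2].astype(np.float32)); print("module top",m.sum(),np.median(P[m][:,2]),r)
E
python3 e.py; python3 go.py 585 40 165 7.7 1
```

```text
6.2 [584.7  41.5 172.7] [-0.7 -0.4 -1.1] 0.7649447161962826 [ 0.3  0.4 -0.2  0.  -1.   1.4]
lever_grip 0.88 [ 604.3 -118.8   26.5] [541.5 230.8]
module_centre 0.68 [591.6 172.8   8.1] [165.2 192.9]
module_centre 0.56 [586.   35.4  69.7] [338.9 244.4]
mould top 16587 69.06989236357799 ((585.2598266601562, 40.6895751953125), (116.54154205322266, 92.15194702148438), 7.799626350402832)
module top 5779 83.23155117096152 ((590.604736328125, 41.09275817871094), (72.86688995361328, 36.0235481262207), 7.523159027099609)
pos [584.8  38.4 172.7] rotvec [ 0.   0.  -0.4]
remaining after turn, in target axes [ 0.4 -1.5  7.7] now axes [ 0.4 -1.5  7.7]
[ 0.4 -1.5  7.7] [ 0.   0.  -0.4]
```

View pics/w4.png

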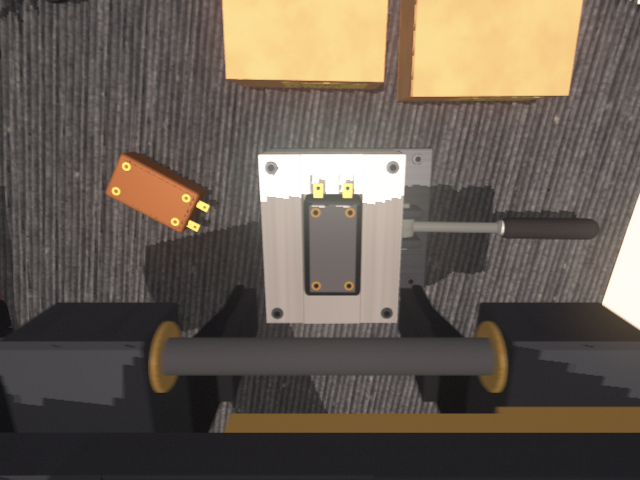

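The picture shows the module raised at (333,245), with its top at z 83, its tags at (318,188) and (348,188), and the lever level at (550,229). The fingers are open on either side. I'll descend to just above it and check the pose.

Request:
arm_command(increments=[{"dx": 0.6, "dy": -1.5, "dz": 30, "ax": 0, "ay": 0, "az": -0.4, "gripper": 1}, {"dx": 0, "dy": 0, "dz": 30, "ax": 0, "ay": 0, "az": 0, "gripper": 1}, {"dx": 0, "dy": 0, "dz": 20, "ax": 0, "ay": 0, "az": 0, "gripper": 1}, {"dx": 0, "dy": 0, "dz": 0, "ax": 0, "ay": 0, "az": 0, "gripper": 1}, {"dx": 0, "dy": 0, "dz": 0, "ax": 0, "ay": 0, "az": 0, "gripper": 1}])

```text
time_s: 6.98
ee_pos: [586.0, 40.2, 93.9]
tool_rot: [-0.0, 0.998, 0.067, 0.001]
contact_force: [1.2, -0.6, 0.7]
gripper_width: 0.997
gripper_force: 0.0
```

```bash
python3 go.py 585.5 40 80 7.7 1; python3 c.py w5; python3 e.py
```

```text
pos [586.   40.2  93.9] rotvec [ 0.  -0.1  0. ]
remaining after turn, in target axes [-0.5  0.1 13.9] now axes [-0.5  0.1 13.9]
[-0.5  0.1 13.9] [ 0.  -0.1  0. ]
7.025 [586.   40.2  93.9] [0.  0.5 0. ] 0.9979813975328606 [ 0.3  0.5 -0.3  0.  -0.9  1.4]
lever_grip 0.84 [ 606.6 -118.3   26.4] [607.3 264.7]
module_centre 0.94 [589.7  33.9  68.6] [344.  287.3]
module_centre 0.83 [589.9 176.4  11.2] [104.1 219.5]
mould top 22530 69.05348559703644 ((602.9105834960938, 42.97906494140625), (81.23851013183594, 92.22394561767578), 7.6744842529296875)
module top 8994 83.20744169107138 ((598.4008178710938, 41.92108154296875), (57.70772171020508, 36.115577697753906), 7.66998815536499)
```

Well centred. Down 13.5 mm and close.

Request:
arm_command(increments=[{"dx": -0.5, "dy": 0, "dz": 7, "ax": 0, "ay": 0, "az": 0, "gripper": 1}, {"dx": 0, "dy": 0, "dz": 6.5, "ax": 0, "ay": 0, "az": 0, "gripper": 1}, {"dx": 0, "dy": 0, "dz": 0, "ax": 0, "ay": 0, "az": 0, "gripper": 0}, {"dx": 0, "dy": 0, "dz": 0, "ax": 0, "ay": 0, "az": 0, "gripper": -1}, {"dx": 0, "dy": 0, "dz": 0, "ax": 0, "ay": 0, "az": 0, "gripper": -1}, {"dx": 0, "dy": 0, "dz": 0, "ax": 0, "ay": 0, "az": 0, "gripper": -1}, {"dx": 0, "dy": 0, "dz": 0, "ax": 0, "ay": 0, "az": 0, "gripper": -1}, {"dx": 0, "dy": 0, "dz": 0, "ax": 0, "ay": 0, "az": 0, "gripper": -1}], force=25)

```text
time_s: 8.18
ee_pos: [584.7, 40.6, 79.6]
tool_rot: [0.0, 0.998, 0.068, 0.0]
contact_force: [-0.2, -0.7, -0.0]
gripper_width: 0.411
gripper_force: 25.0
```

The opening is 35.8 mm at 25 N, so the module is held. I'll draw it straight up.

Request:
arm_command(increments=[{"dx": 0, "dy": 0, "dz": -3, "ax": 0, "ay": 0, "az": 0, "gripper": -1}, {"dx": 0, "dy": 0, "dz": -4, "ax": 0, "ay": 0, "az": 0, "gripper": -1}, {"dx": 0, "dy": 0, "dz": -6, "ax": 0, "ay": 0, "az": 0, "gripper": -1}, {"dx": 0, "dy": 0, "dz": -8, "ax": 0, "ay": 0, "az": 0, "gripper": -1}, {"dx": 0, "dy": 0, "dz": -15, "ax": 0, "ay": 0, "az": 0, "gripper": -1}, {"dx": 0, "dy": 0, "dz": -20, "ax": 0, "ay": 0, "az": 0, "gripper": -1}, {"dx": 0, "dy": 0, "dz": -20, "ax": 0, "ay": 0, "az": 0, "gripper": -1}, {"dx": 0, "dy": 0, "dz": 0, "ax": 0, "ay": 0, "az": 0, "gripper": -1}])

```text
time_s: 9.18
ee_pos: [586.0, 41.0, 158.2]
tool_rot: [-0.001, 0.998, 0.068, 0.003]
contact_force: [0.1, 0.5, -2.2]
gripper_width: 0.409
gripper_force: 25.0
```

```bash
python3 c.py w6
```

```text
9.225 [586.   41.  158.2] [-0.5  0.6 -1.2] 0.40662492229114483 [ 0.3  0.4 -0.2 -0.  -1.   1.4]
module_centre 0.89 [594.  178.5   8.4] [149.9 194. ]
module_centre 0.58 [591.9  38.4 148.1] [337.8 295.2]
mould top 11602 69.06183142065926 ((595.9662475585938, 42.05207443237305), (95.07424926757812, 91.87548828125), 7.7293381690979)
```

View pics/w6.png

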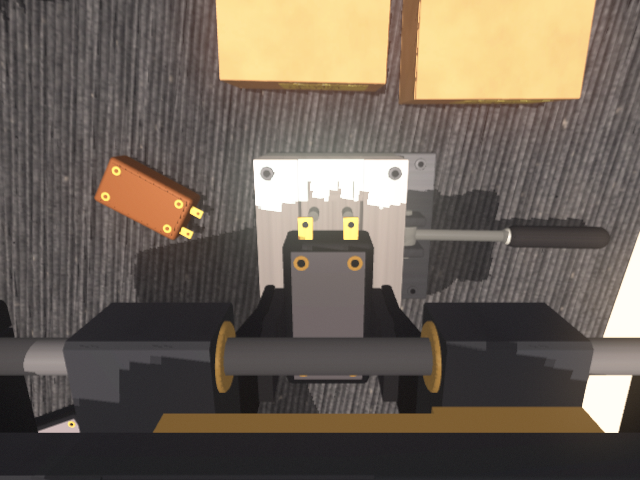

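The module is held level at (328,310), clear of the mould, and the cavity below is empty. The tilt is +45° about tool y. Joint 5 has a limit at -0.16, so I'll swing outward and up and check the joints half-way.

Request:
arm_command(increments=[{"dx": 0, "dy": 0, "dz": -15, "ax": 0, "ay": 0, "az": 0, "gripper": -1}, {"dx": 10, "dy": 0, "dz": -20, "ax": 0, "ay": 4, "az": 0, "gripper": -1}, {"dx": 20, "dy": 0, "dz": -11, "ax": 0, "ay": 6, "az": 0, "gripper": -1}, {"dx": 20, "dy": 0, "dz": -8, "ax": 0, "ay": 7, "az": 0, "gripper": -1}, {"dx": 20, "dy": 0, "dz": -4, "ax": 0, "ay": 7, "az": 0, "gripper": -1}, {"dx": 0, "dy": 0, "dz": 0, "ax": 0, "ay": 0, "az": 0, "gripper": -1}])

```text
time_s: 10.12
ee_pos: [648.2, 49.1, 224.2]
tool_rot: [-0.014, 0.976, 0.066, 0.207]
contact_force: [0.0, 0.5, -1.3]
gripper_width: 0.413
gripper_force: 25.0
```

```bash
cat > s.py <<'E'
from h import *
np.set_printoptions(precision=3,suppress=True)
s=get_state(); T=pose(); print(s["time_s"],s["joint_pos"],T[:3,3],"tool x",T[:3,0],"slope",np.degrees(np.arcsin(T[2,0])),"centre",T[:3,3]+8*T[:3,2],s["gripper_width"],s["gripper_force"],s["joint_velocities"])
E
python3 s.py
```

```text
10.125 [ 0.364  0.249 -0.337  0.169 -0.584  1.22 ] [648.23   49.056 224.218] tool x [0.906 0.124 0.405] slope 23.89068498884409 centre [651.441  49.488 216.903] 0.4126433572387561 24.99972403049469 [-0.002  0.026  0.038 -0.027 -0.048  0.014]
```

Request:
arm_command(increments=[{"dx": 28, "dy": 0, "dz": 5, "ax": 0, "ay": 5, "az": 0, "gripper": -1}, {"dx": 28, "dy": 0, "dz": 9, "ax": 0, "ay": 5, "az": 0, "gripper": -1}, {"dx": 25, "dy": 0, "dz": 12, "ax": 0, "ay": 5, "az": 0, "gripper": -1}, {"dx": 0, "dy": 0, "dz": 0, "ax": 0, "ay": 0, "az": 0, "gripper": -1}, {"dx": 0, "dy": 0, "dz": 0, "ax": 0, "ay": 0, "az": 0, "gripper": -1}])

```text
time_s: 10.75
ee_pos: [732.4, 58.2, 242.8]
tool_rot: [-0.022, 0.942, 0.063, 0.328]
contact_force: [0.2, -0.1, -0.5]
gripper_width: 0.411
gripper_force: 25.0
```

```bash
python3 s.py
```

```text
10.75 [ 0.298  0.296 -0.47   0.633 -0.174  0.815] [732.408  58.243 242.796] tool x [0.777 0.104 0.621] slope 38.42271998790869 centre [737.336  58.9   236.528] 0.41084952285058307 24.999629259109497 [ 0.007 -0.011  0.009  0.018  0.022 -0.016]
```

The slope is 38° at a height of 236 mm, but joint 5 is close to its limit. I'll ease off slightly for margin, then check with a picture.

Request:
arm_command(increments=[{"dx": 7, "dy": 0, "dz": -7, "ax": 0, "ay": -1, "az": 0, "gripper": -1}, {"dx": 0, "dy": 0, "dz": 0, "ax": 0, "ay": -1, "az": 0, "gripper": -1}, {"dx": 0, "dy": 0, "dz": 0, "ax": 0, "ay": 0, "az": 0, "gripper": -1}, {"dx": 0, "dy": 0, "dz": 0, "ax": 0, "ay": 0, "az": 0, "gripper": -1}, {"dx": 0, "dy": 0, "dz": 0, "ax": 0, "ay": 0, "az": 0, "gripper": -1}, {"dx": 0, "dy": 0, "dz": 0, "ax": 0, "ay": 0, "az": 0, "gripper": -1}])

```text
time_s: 11.5
ee_pos: [733.3, 59.1, 252.4]
tool_rot: [-0.021, 0.948, 0.064, 0.312]
contact_force: [-0.5, -0.2, -1.5]
gripper_width: 0.412
gripper_force: 25.0
```

```bash
python3 s.py; python3 - <<'E'
from h import *
im,d=capture("scene"); save("f",cv2.resize(im[80:300,200:460],None,fx=3,fy=3))
M=c2w("scene")
for r in tip_of("module_centre","scene"): print(r["p"],world("scene",M,r["location"]))
E
```

```text
11.5 [ 0.331  0.3   -0.352  0.386 -0.314  1.044] [733.303  59.108 252.407] tool x [0.797 0.108 0.594] slope 36.47599434855343 centre [738.016  59.748 245.974] 0.41195846589506446 24.99988317489624 [-0.001  0.001  0.003  0.001  0.002 -0.002]
0.89 [595.38782655 180.61094711   9.06466346]
0.64 [740.07185539  56.88811239 245.33036551]
0.48 [587.03482178  35.4891931   64.33231967]
```

View pics/f.png

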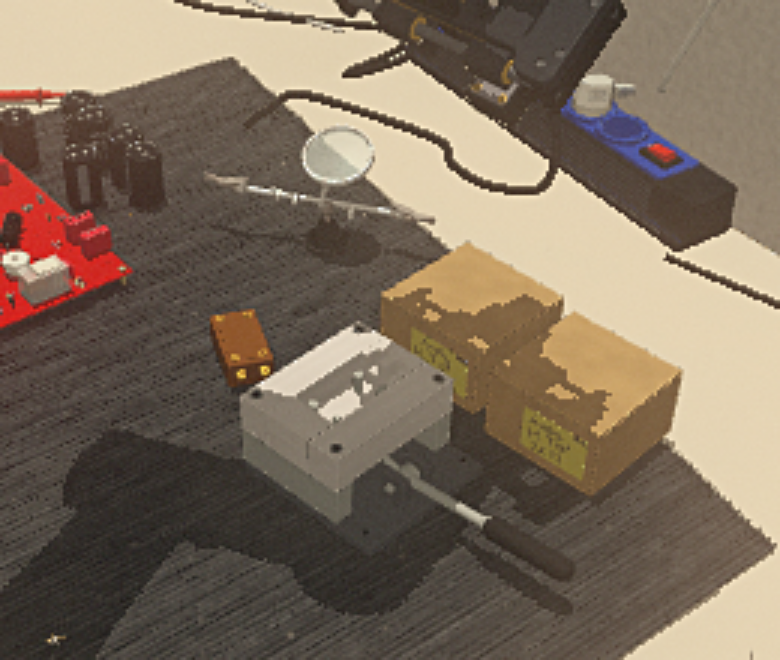

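The picture shows the gripper holding the module at about (495,90) in the crop, well away from the mould, with the cavity empty and the lever down at (530,545). The network puts the module at height 245 mm, as the arm pose does. It is still and within every limit, so I'll hand in.

```bash
python3 -c "
from workcell import *
print(close_job())"
```

```text
the job is handed in; nothing more can be done
None
```

The job is handed in, result not reported: lever pressed to its stop, module drawn out level and held still, tags up, at about 36° and 246 mm (not the 45° and 200 mm asked, but inside the judged limits) because joint 5 was near its limit; the spare, solder and cutters were not touched.

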